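Fetch the oil filter from behind the cans

ROBOT

A 7-joint arm with a two-finger parallel gripper is mounted at the origin on the work surface. World frame = base frame: x ahead of the robot, y to its left, z up, the work surface at z = 0. Lengths are in m, angles in rad, forces in N, time in s.
With the tool pointing down it reaches from about 0.4 to 0.925 m from the base axis. Payload 5.6 kg.
Tool frame: the origin (TCP) lies on the front face of the gripper's body, between the roots of the fingers; the fingertips stand 73 mm ahead of it and the grasp point (between the pads) lies 54 mm ahead of it; z points along the fingers, y is the direction in which the jaws open and shut (so a half turn about z gives the same grasp; the last joint's range is limited). The gripper opens to 85 mm and grips with 20 to 120 N. Pads are 22 mm wide; open, the fingers measure 114 mm over their backs; the gripper's body (76 mm by 85 mm) begins 54 mm behind the grasp point. The pads swing forward as they close: fully open they stand 13 mm farther back than shut.
Start: joints at [1.104, 0.468, -0.012, 1.603, 0.006, 1.071, -0.056], TCP at [0.267, -0.593, 0.304] pointing down, gripper open.
Joint ranges: [-2.53, 2.53], [-0.31, 2.02], [-1.57, 1.55], [0.28, 2.44], [-1.29, 4.43], [0.15, 1.84], [-2.92, 2.92]. Speed limits (rad/s): [2.57, 2.57, 3.14, 3.14, 3.14, 3.14, 3.14].

INTERFACE

Orientations are given as a rotation vector (axis times angle).
In Python, from cell import ctrl, effector, viewer, order gives the robot as it stands. Calls block until the motion is done:
- ctrl.move_pose(position, orientation): joint-space move of the TCP to a pose.
- ctrl.move_linear(position, attitude=None, max_speed=0.15, threshold=None): straight line of the TCP; attitude=None keeps the orientation; max_speed is the mean speed in m/s. With threshold (N) it stops when the force on the tool has changed by that much, and returns True; else False.
- ctrl.goto_joints(angles): joint-space move.
- effector.ungrasp() and effector.clamp(): open the fingers fully, or close them until they stop; the grip force is fixed at half the most.
- ctrl.hold(seconds).
- ctrl.inverse_kinematics(position, orientation): joint angles nearest the present ones, or None.
- ctrl.get_obs(): the state.
- viewer.grab_frame(name): name is "scene" or "top" or "wrist"; returns a dict with "pixels" (384x512x3 uint8, red, green, blue), "depth" (384x512 float32, m along the optical axis (not along the pixel's ray), 0 where there is no reading), "fx", "fy", "cx", "cy" (pixels), "extrinsics" (4x4, takes a point from camera to world coordinates). Camera axes: x right, y down, z forward; pixel columns grow to the right and rows downward; lengths in m; the calibration is good to about 2 mm. A picture is of the moment at which its call begins.
A pose or a line that the arm cannot do raises ctrl.IKError and nothing moves.
- order.close_job(): hands the job in, once; it reports no verdict.
Trained networks look in a picture, given as the dict that the camera call returned (one of the last four; its "shot" number tells which), for a name from the list of things; names that differ only in an ending like _2 or _b are one class to them, and where a whole thing is asked for, a point or a joint stands for the part that bears it (a point fixed in the world has none). Each returns a list of dicts, best first, with "score" (0 to 1); they miss things now and then, are a little off and sometimes report something else, mostly with a low value. They report only what shows in the picture. A call takes as long as a camera call. They do not tell look-alikes from the thing itself.
- viewer.trace(target, picture): "mask" (384x512 bool, what is visible of it) and "uv" ([column, row] in pixels, amid what is visible of it).
The state is a dict: "time_s": time; "qpos": joint angles; "qvel": joint speeds; "effort": joint torques, N m; "ee_pos": TCP position; "orientation": TCP orientation; "force": force on the tool from outside, world axes, zero at the start; "ft_torque": the same for the moment, N m; "gripper_width": finger opening in m.
Only numpy, scipy, OpenCV 4.12 (cv2) and the standard library are available. Lean on these libraries where they do the work, as an engineer would, in place of code of your own. Each camera call takes 0.05 s, during which the arm holds its last target.

TASK

The white oil filter at the back of the metal stock bay is hemmed in by the red spray can, the yellow bottle and the blue tin. Stand all three upright in the long black tray first, with the filter still in the bay; then stand the filter upright in the middle of the round black pad in the green tray; and only then put the three back upright in the bay, each in the middle of the mark of its own colour. Tip nothing over, and leave the small jar of fuses on the bench where it stands.

Things in the scene. Friction and masses are not known exactly. Their poses are not given: they have to be found in the camera images.
- red_can_mid (a point): Red spray can, 125 mm tall: straight body 46 mm in diameter up to 100 mm above its underside, then a red cap of 37 mm diameter. Given point: on its axis, half-way up, 62.5 mm above its underside; its z axis points up along it. Stands upright on its mark at the start, base 6 mm above the bench. Loose, 0.1 to 0.3 kg.
- yellow_bottle_mid (a point): Yellow bottle with a black cap, 125 mm tall: straight body 50 mm in diameter up to 92 mm above its underside, then a shoulder and a cap of 30 mm diameter. Given point: on its axis, half-way up, 62.5 mm above its underside; its z axis points up along it. Stands upright on its mark at the start, base 6 mm above the bench. Loose, 0.1 to 0.3 kg.
- blue_tin_mid (a point): Blue tin, a straight cylinder 54 mm in diameter and 105 mm tall. Given point: on its axis, half-way up, 52.5 mm above its underside; its z axis points up along it. Stands upright on its mark at the start, base 6 mm above the bench. Loose, 0.1 to 0.3 kg.
- filter_mid (a point): White spin-on oil filter with a thin orange band, a cylinder 60 mm in diameter up to 62 mm above its underside, then a smaller cap, 70 mm tall in all. Given point: on its axis, half-way up, 35 mm above its underside; its z axis points up along it. Stands upright on the floor of the bay (4 mm above the bench) at the start. Loose, 0.15 to 0.35 kg. 11 to 18 mm of gap to each of its three neighbours, 9 mm to the bay's back wall.
- red_mark: Red square mark on the floor of the bay, 64 x 64 x 2 mm, fixed, partly covered by the red can at the start. Given point: centre of its underside; its top is 6 mm above the bench. Square with the bay, which is 160 x 220 mm, open to the robot's side, with a 4 mm floor, side walls 25 mm high and a back wall 45 mm high, fixed.
- yellow_mark: Yellow square mark on the floor of the bay, 64 x 64 x 2 mm, fixed, partly covered by the yellow bottle at the start. Given point: centre of its underside; its top is 6 mm above the bench. Two marks lie 67 mm left and right of the filter and 22 mm nearer the open side, the third 68 mm in front of it; which colour is where varies.
- blue_mark: Blue square mark on the floor of the bay, 64 x 64 x 2 mm, fixed, partly covered by the blue tin at the start. Given point: centre of its underside; its top is 6 mm above the bench. The x axes of all marks point to the bay's back wall. Two small boxes, under 30 mm high, stand in the bay's back corners.
- park_tray: Long black tray, 260 mm (its x axis) x 120 mm (its y axis) outside, rim 15 mm high, wall and floor 4 mm thick, fixed. Given point: centre of its underside. It stands to the left or the right of the bay.
- job_tray: Square green tray, 150 x 150 mm, rim 12 mm high, with a round black pad 74 mm in diameter at its centre whose top is 7 mm above the bench; fixed. A drain plug 17 mm high is fixed in one corner. Given point: centre of the tray's underside, below the pad's centre. It stands on the other side of the bay from the black tray.
- fuse_jar_mid (a point): Small glass jar of orange fuses with a steel lid, 50 mm in diameter, 65 mm tall, loose, on the bench between the robot and the bay. Not to be handled. Given point: its centre, half-way up.
Mind the look-alikes: they are no part of the job. Leave any purple or turquoise look-alike of the part that bears blue_tin_mid alone.

How it is judged:
On the way, in this order (a step that is already met when the one before it is completed fails the run):
1. all three stand upright in the black tray, the filter still standing in its place in the bay (x of red_can_mid in the frame of park_tray between -0.13 and 0.13 m and y of red_can_mid in the frame of park_tray between -0.06 and 0.06 m and height (world z) of each of red_can_mid, yellow_bottle_mid below 0.0745 m and angle between each of red_can_mid, yellow_bottle_mid, blue_tin_mid's own z axis and vertical below 0.12 rad and x of yellow_bottle_mid in the frame of park_tray between -0.13 and 0.13 m and y of yellow_bottle_mid in the frame of park_tray between -0.06 and 0.06 m and x of blue_tin_mid in the frame of park_tray between -0.13 and 0.13 m and y of blue_tin_mid in the frame of park_tray between -0.06 and 0.06 m and height (world z) of blue_tin_mid below 0.0645 m and distance of filter_mid from where it was at the start of the episode below 0.03 m and contact force between each of red_can, yellow_bottle, blue_tin and the fingers below 0.1 N), for 0.2 s.
2. the filter stands on the pad in the green tray, released, the three still in the black tray (horizontal distance between filter_mid and job_tray below 0.014 m and height (world z) of filter_mid below 0.048 m and angle between each of filter_mid, red_can_mid, yellow_bottle_mid, blue_tin_mid's own z axis and vertical below 0.12 rad and x of red_can_mid in the frame of park_tray between -0.13 and 0.13 m and y of red_can_mid in the frame of park_tray between -0.06 and 0.06 m and height (world z) of each of red_can_mid, yellow_bottle_mid below 0.0745 m and x of yellow_bottle_mid in the frame of park_tray between -0.13 and 0.13 m and y of yellow_bottle_mid in the frame of park_tray between -0.06 and 0.06 m and x of blue_tin_mid in the frame of park_tray between -0.13 and 0.13 m and y of blue_tin_mid in the frame of park_tray between -0.06 and 0.06 m and height (world z) of blue_tin_mid below 0.0645 m and contact force between filter and the fingers below 0.1 N), for 0.2 s.
At the end, for the whole second after the job is handed in: The filter stands upright in the green tray within 14 mm of the middle of the black pad; the red can, yellow bottle and blue tin each stand upright in the bay within 14 mm of the middle of the mark of their own colour; all at rest (horizontal distance between filter_mid and job_tray below 0.014 m and height (world z) of filter_mid below 0.048 m and angle between each of filter_mid, red_can_mid, yellow_bottle_mid, blue_tin_mid's own z axis and vertical below 0.12 rad and horizontal distance between red_can_mid and red_mark below 0.014 m and height (world z) of each of red_can_mid, yellow_bottle_mid below 0.0735 m and horizontal distance between yellow_bottle_mid and yellow_mark below 0.014 m and horizontal distance between blue_tin_mid and blue_mark below 0.014 m and height (world z) of blue_tin_mid below 0.0635 m and linear speed of each of red_can, yellow_bottle, blue_tin, filter below 0.02 m/s); the robot touches nothing.
It fails at once if a can, bottle, tin or the filter tips over (angle between any of red_can_mid, yellow_bottle_mid, blue_tin_mid, filter_mid's own z axis and vertical above 0.7 rad).
It fails at once if the jar of fuses is shifted by more than 20 mm (distance of fuse_jar_mid from where it was at the start of the episode above 0.02 m).
It also fails if it takes over 141 s, if anything falls off the work surface, if the arm or the gripper's body presses on something with over 40 N, if the wrist force passes 120 N, or if a joint passes its speed limit or range.

## Working session

There is one attempt and no reset: what is moved stays moved. The work goes in short steps, each a Python script; the robot and the scene stay as the last script left them, time stands still between calls to the robot, and variables do not carry over. Pictures are saved under pics/ and viewed, and the job is handed in when it is done.

```bash
ls; mkdir -p pics; python3 - <<'E'
from cell import ctrl, effector, viewer, order
import cv2, numpy as np
o=ctrl.get_obs(); print(o)
for n in ("scene","top"):
    f=viewer.grab_frame(n); cv2.imwrite(f"pics/{n}0.png",f["pixels"][:,:,::-1]); print(n,f["shot"],f["fx"],f["fy"],f["cx"],f["cy"],f["extrinsics"].round(3).tolist())
E
```

```text
pics
{'time_s': 0.0, 'qpos': array([ 1.10397182,  0.46836801, -0.01160626,  1.60359142,  0.00598106,
        1.07138274, -0.0562497 ]), 'qvel': array([-0.00015362, -0.00036204,  0.00095352,  0.00096743, -0.00211616,
        0.00049414,  0.00078676]), 'effort': array([-1.49243442e-04, -5.32391453e+01,  2.09074141e-02, -2.51304728e+01,
        1.12421604e-02,  7.82649120e-03,  2.25385133e-05]), 'ee_pos': array([ 0.26709557, -0.59213758,  0.30295748]), 'orientation': array([-3.06970831e+00, -6.60392486e-01,  7.22861224e-04]), 'force': array([-0.44383926, -0.06458661, -0.7849963 ]), 'ft_torque': array([0.02773567, 0.01839824, 0.00995982]), 'gripper_width': 0.08558597259633711}
scene 1 432.39725240980874 432.39725240980874 252.55465272295208 187.31631503060515 [[-0.78, 0.511, -0.361, 0.93], [0.625, 0.648, -0.435, 0.436], [0.011, -0.565, -0.825, 0.908], [0.0, 0.0, 0.0, 1.0]]
top 2 468.2861811854523 468.2861811854523 249.1590869514249 192.5665509193025 [[-0.005, -0.992, 0.123, 0.428], [-1.0, 0.005, -0.006, 0.018], [0.005, -0.123, -0.992, 1.116], [0.0, 0.0, 0.0, 1.0]]
```

View pics/scene0.png

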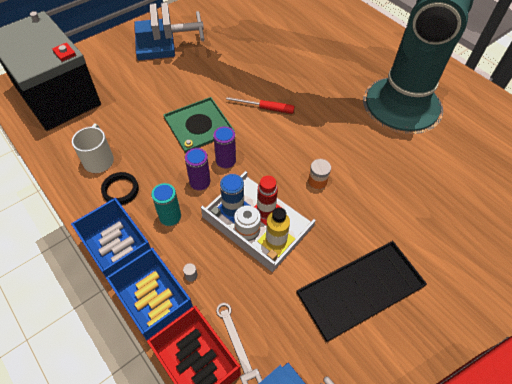

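View pics/top0.png

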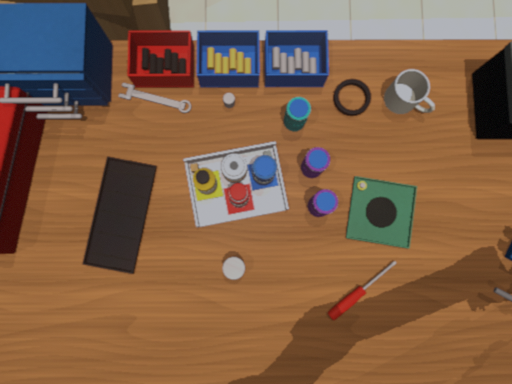

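```bash
cat > h.py <<'E'
from cell import ctrl, effector, viewer, order
import cv2, numpy as np
from scipy.optimize import least_squares
def save(f,name,crop=None,s=1):
    im=f["pixels"][:,:,::-1]
    if crop: im=im[crop[1]:crop[3],crop[0]:crop[2]]
    cv2.imwrite(f"pics/{name}.png",cv2.resize(im,None,fx=s,fy=s,interpolation=cv2.INTER_CUBIC))
def cloud(f):
    d=f["depth"]; v,u=np.indices(d.shape)
    P=np.stack([(u-f["cx"])/f["fx"]*d,(v-f["cy"])/f["fy"]*d,d],-1)
    E=np.array(f["extrinsics"]); W=P@E[:3,:3].T+E[:3,3]
    W[d==0]=np.nan
    return W
def proj(f,p):
    E=np.array(f["extrinsics"]); c=(np.asarray(p)-E[:3,3])@E[:3,:3]
    return c[...,:2]/c[...,2:]*[f["fx"],f["fy"]]+[f["cx"],f["cy"]]
NAMES=["red_can_mid","yellow_bottle_mid","blue_tin_mid","filter_mid","red_mark","yellow_mark","blue_mark","park_tray","job_tray","fuse_jar_mid"]
E
python3 - <<'E'
from h import *
for n in ("top","scene"):
    f=viewer.grab_frame(n); W=cloud(f)
    save(f,n+"crop",(150,90,440,260) if n=="top" else (140,80,430,340),2.6 if n=="top" else 2.2)
    for t in NAMES:
        for r in viewer.trace(t,f)[:4]:
            p=W[r["mask"]]; p=p[~np.isnan(p[:,0])]
            if len(p)==0: print(n,t,'nodepth');continue
            print(n,t,round(r["score"],2),np.round(r["uv"],0),len(p),"med",np.median(p,0).round(3),"lo",np.percentile(p,2,axis=0).round(3),"hi",np.percentile(p,98,axis=0).round(3), "col",np.median(f["pixels"][r["mask"]],0))
E
```

```text
top red_can_mid 0.65 [240. 192.] 388 med [0.548 0.034 0.129] lo [0.532 0.017 0.031] hi [0.575 0.054 0.135] col [166.  64.  58.]
top yellow_bottle_mid 0.57 [205. 182.] 506 med [0.58  0.108 0.105] lo [0.562 0.088 0.018] hi [0.607 0.133 0.134] col [129. 111.  48.]
top blue_tin_mid 0.9 [298. 112.] 728 med [ 0.734 -0.096  0.105] lo [ 0.717 -0.124  0.002] hi [ 0.767 -0.073  0.11 ] col [ 57.  103.  145.5]
top blue_tin_mid 0.89 [264. 169.] 633 med [ 0.605 -0.02   0.111] lo [ 0.584 -0.046  0.008] hi [0.636 0.004 0.115] col [ 66. 106. 158.]
top blue_tin_mid 0.83 [315. 162.] 610 med [ 0.623 -0.134  0.105] lo [ 0.602 -0.161  0.026] hi [ 0.652 -0.112  0.11 ] col [ 63.  80. 154.]
top blue_tin_mid 0.82 [320. 204.] 559 med [ 0.531 -0.147  0.105] lo [ 0.509 -0.174  0.018] hi [ 0.557 -0.127  0.11 ] col [ 64.   91.5 163.5]
top filter_mid 0.63 [235. 169.] 595 med [0.616 0.044 0.072] lo [0.591 0.019 0.014] hi [0.646 0.071 0.078] col [170. 171. 175.]
top red_mark 0.59 [242. 208.] 418 med [0.537 0.035 0.007] lo [0.518 0.003 0.002] hi [0.584 0.072 0.104] col [175.   67.   62.5]
top yellow_mark 0.72 [215. 19
[... 2055 characters left out ...]
9 0.133] col [117.  50.  44.]
scene blue_mark 0.59 [228. 215.] 85 med [ 0.635 -0.013  0.007] lo [ 0.576 -0.048  0.003] hi [0.643 0.013 0.031] col [ 33.  67. 123.]
scene park_tray 0.66 [360. 293.] 6494 med [0.523 0.318 0.005] lo [0.391 0.246 0.001] hi [0.643 0.386 0.017] col [42. 39. 38.]
scene job_tray 0.75 [195. 119.] 2112 med [ 0.528 -0.308  0.005] lo [ 0.443 -0.382  0.   ] hi [ 0.598 -0.231  0.015] col [ 83. 133.  98.]
scene fuse_jar_mid 0.64 [318. 173.] 569 med [0.401 0.053 0.058] lo [ 0.327  0.022 -0.   ] hi [0.417 0.071 0.068] col [144. 109.  86.]
scene fuse_jar_mid 0.32 [197. 121.] 2090 med [ 0.528 -0.307  0.005] lo [ 0.444 -0.38   0.   ] hi [ 0.596 -0.231  0.015] col [ 83. 133.  98.]
```

View pics/topcrop.png

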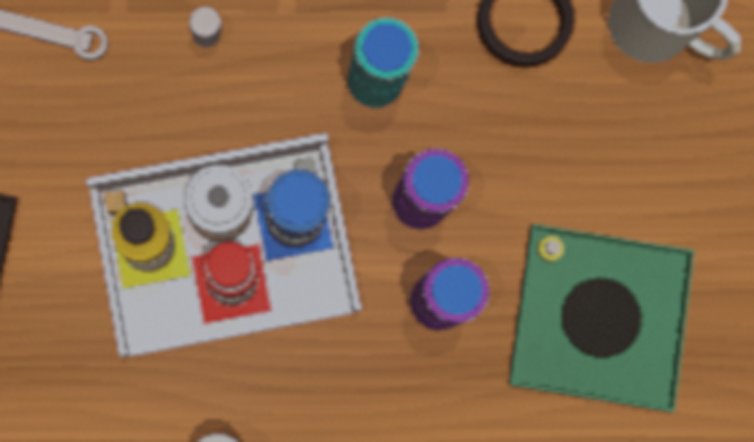

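View pics/scenecrop.png

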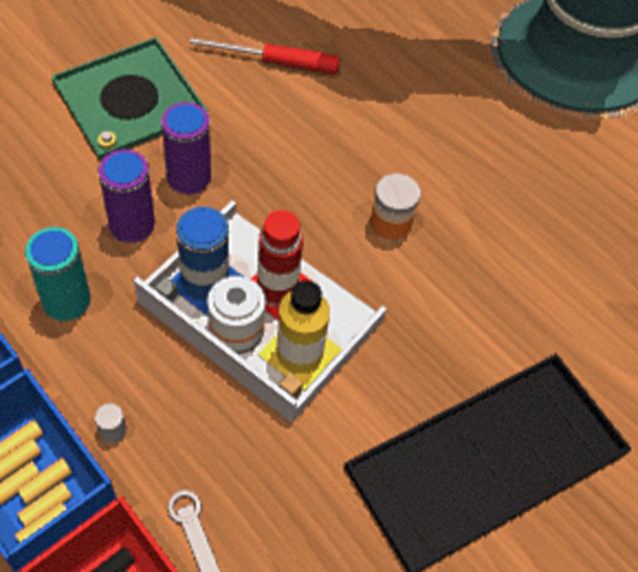

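Candidates for the blue tin in the scene picture are (232,191), (168,203), (197,170) and (227,148). Only (232,191) has a blue body, and it stands in the bay on the blue mark. The others are turquoise (168,203) and purple (197,170 and 227,148), as the crop confirms. Next I refine the poses.

```bash
cat >> h.py <<'E'
def rectfit(P):
    c,s,a=cv2.minAreaRect((P[:,:2]*1000).astype(np.float32)); 
    return np.array(c)/1000,s,cv2.boxPoints((c,s,a))/1000
def disc(W,c,zlo,zhi,r):
    m=(np.hypot(W[...,0]-c[0],W[...,1]-c[1])<r)&(W[...,2]>zlo)&(W[...,2]<zhi)
    p=W[m]; e,rad=cv2.minEnclosingCircle((p[:,:2]*1000).astype(np.float32))
    return p.mean(0).round(4),len(p),np.round(e,1),round(rad,1)
E
python3 - <<'E'
from h import *
Ws={}
for n in ("top","scene"):
    f=viewer.grab_frame(n); W=cloud(f); Ws[n]=W
    for nm,c,zt,r in (("red",(.55,.036),.131,.026),("yel",(.582,.11),.131,.022),("blue",(.605,-.02),.111,.035),("filt",(.618,.045),.070,.038),("jar",(.392,.047),.065,.03)):
        lo,hi=(zt-.008,zt+.008)
        print(n,nm,disc(W,c,lo,hi,r))
    for t in ("park_tray","job_tray"):
        r=viewer.trace(t,f)[0]; P=W[r["mask"]]; P=P[(P[:,2]>0.002)&(P[:,2]<.02)]
        c,s,b=rectfit(P); print(n,t,c.round(4),np.round(s,0),b.round(3).tolist())
    # bay
    hsv=cv2.cvtColor(f["pixels"],cv2.COLOR_RGB2HSV)
    m=(W[...,2]>.010)&(W[...,2]<.055)&(hsv[...,1]<60)&(W[...,0]>.45)&(W[...,0]<.72)&(W[...,1]>-.1)&(W[...,1]<.19)
    _,lab,st,_=cv2.connectedComponentsWithStats(m.astype(np.uint8),connectivity=8)
    P=W[m]; c,s,b=rectfit(P); print(n,"bay",c.round(4),np.round(s,0),b.round(3).tolist())
    # marks
    H,S,V=hsv[...,0],hsv[...,1],hsv[...,2]
    inb=(abs(W[...,2]-.006)<.006)&(S>90)
    for nm,hm,c in (("red",(H<8)|(H>172),(.545,.036)),("yel",(H>22)&(H<36),(.585,.108)),("blue",(H>95)&(H<125),(.605,-.02))):
        k=inb&hm&(np.hypot(W[...,0]-c[0],W[...,1]-c[1])<.055); P=W[k]
        c,s,b=rectfit(P); print(n,nm,"mark",len(P),c.round(4),np.round(s,0),b.round(3).tolist())
    # pad
    m=(np.hypot(W[...,0]-.52,W[...,1]+.304)<.05)&(V<70); 
    print(n,"pad",W[m].mean(0).round(4),np.round(cv2.minEnclosingCircle((W[m][:,:2]*1000).astype(np.float32))[1],1))
print(ctrl.get_obs()["time_s"])
E
```

```text
top red (array([0.5535, 0.0359, 0.1309]), 237, array([553.8,  35.7]), 18.3)
top yel (array([0.5861, 0.1117, 0.131 ]), 156, array([586.3, 111.8]), 14.9)
top blue (array([ 0.6098, -0.0217,  0.1118]), 486, array([610.3, -21.8]), 27.2)
top filt (array([0.6191, 0.0467, 0.0714]), 511, array([620.1,  46.6]), 29.8)
top jar (array([0.3916, 0.0475, 0.0655]), 392, array([391.4,  47.5]), 24.8)
top park_tray [0.5174 0.3195] [127. 263.] [[0.37599998712539673, 0.28200000524520874], [0.6340000033378601, 0.23199999332427979], [0.6589999794960022, 0.35600000619888306], [0.4009999930858612, 0.40700000524520874]]
top job_tray [ 0.521  -0.3043] [156. 156.] [[0.4320000112056732, -0.36899998784065247], [0.5860000252723694, -0.3930000066757202], [0.6100000143051147, -0.23999999463558197], [0.4560000002384186, -0.2150000035762787]]
top bay [0.6013 0.0217] [185. 268.] [[0.4860000014305115, 0.13600000739097595], [0.5360000133514404, -0.12700000405311584], [0.7170000076293945, -0.09200000017881393], [0.6669999957084656, 0.17000000178813934]]
top red mark 301 [0.556  0.0382] [71. 62.] [[0.5149999856948853, 0.061
[... 1672 characters left out ...]
ne red mark 62 [0.5558 0.031 ] [66. 56.] [[0.5170000195503235, 0.05000000074505806], [0.531000018119812, -0.004000000189989805], [0.5950000286102295, 0.012000000104308128], [0.5809999704360962, 0.06599999964237213]]
scene yel mark 150 [0.5863 0.1098] [63. 66.] [[0.5479999780654907, 0.13500000536441803], [0.5630000233650208, 0.07100000232458115], [0.6240000128746033, 0.08500000089406967], [0.6100000143051147, 0.14900000393390656]]
scene blue mark 85 [ 0.613  -0.0255] [66. 57.] [[0.5730000138282776, -0.00800000037997961], [0.5899999737739563, -0.06199999898672104], [0.652999997138977, -0.0430000014603138], [0.6359999775886536, 0.010999999940395355]]
scene pad [ 0.5206 -0.3014  0.0077] 38.2
1.5
```

```bash
cat >> h.py <<'E'
from scipy.spatial.transform import Rotation as Rn
TH=0.187; PT=-0.191
JX=TH; JY=TH+np.pi/2; JP=PT+np.pi/2
MARK=dict(yellow=(.586,.110),blue=(.6115,-.0228),red=(.555,.0345))
OBJ=dict(yellow=(.587,.1118),blue=(.612,-.0217),red=(.555,.036),filter=(.621,.0466))
PC=np.array([.5175,.318]); U=np.array([np.cos(PT),np.sin(PT)])
SLOT=dict(yellow=PC+.078*U,red=PC-.002*U,blue=PC-.080*U)
PAD=(.520,-.302)
G=dict(yellow=.076,red=.080,blue=.080,filter=.042)   # grasp height above base
BJ=dict(yellow=JX,blue=JX,red=JY,filter=JY)
def ori(a):
    y=np.array([np.cos(a),np.sin(a),0]); z=np.array([0,0,-1.]); x=np.cross(y,z)
    return Rn.from_matrix(np.stack([x,y,z],1)).as_rotvec()
TR=.295
def stat(m):
    o=ctrl.get_obs(); print(m,"t",round(o["time_s"],1),"p",o["ee_pos"].round(3),"F",o["force"].round(1),"w",round(o["gripper_width"],4))
def pick(n,xy,base,a):
    p=lambda z:[xy[0],xy[1],z]
    zt=base+G[n]+.054
    ctrl.move_linear(p(TR),ori(a),max_speed=.28)
    hit=ctrl.move_linear(p(zt),max_speed=.15,threshold=15)
    stat(f"{n} down hit={hit}")
    if hit: raise SystemExit("touched on descent")
    effector.clamp(); stat(f"{n} clamp")
    ctrl.move_linear(p(base+.145+G[n]+.054 if n!='filter' else TR),max_speed=.15); stat(f"{n} up")
def place(n,xy,base,a):
    p=lambda z:[xy[0],xy[1],z]
    zt=base+G[n]+.054
    ctrl.move_linear(p(ctrl.get_obs()["ee_pos"][2]),ori(a),max_speed=.25)
    ctrl.move_linear(p(zt+.02),max_speed=.15)
    hit=ctrl.move_linear(p(zt+.001),max_speed=.04,threshold=10)
    stat(f"{n} placed hit={hit}")
    effector.ungrasp(); 
    ctrl.move_linear(p(TR),max_speed=.2); stat(f"{n} off")
E
python3 - <<'E'
from h import *
for n in OBJ:
    for xy,a,b in ((OBJ[n],BJ[n],.006),(SLOT.get(n,PAD),JP if n!='filter' else JY,.004)):
        for z in (b+G[n]+.054,TR):
            q=ctrl.inverse_kinematics([*xy,z],ori(a)); print(n,np.round(xy,3),None if q is None else np.round(q,2))
E
```

```text
yellow [0.587 0.112] [ 0.18  0.68 -0.57  1.82  0.5   0.79 -0.46]
yellow [0.587 0.112] [ 0.27  0.49 -0.69  1.71  0.35  1.07 -0.35]
yellow [0.594 0.303] [-0.06  0.82 -0.68  1.63  0.61  0.92  0.41]
yellow [0.594 0.303] [ 0.17  0.81 -1.13  1.52  0.75  1.3   0.32]
blue [ 0.612 -0.022] [ 0.41  0.7  -0.59  1.78  0.51  0.82 -0.24]
blue [ 0.612 -0.022] [ 0.45  0.5  -0.63  1.68  0.33  1.07 -0.1 ]
blue [0.439 0.333] [-0.03  0.76 -0.91  1.92  0.78  0.87  0.03]
blue [0.439 0.333] [ 0.08  0.54 -1.05  1.81  0.53  1.1   0.22]
red [0.555 0.036] [ 0.39  0.65 -0.67  1.91  0.57  0.78  1.16]
red [0.555 0.036] [ 0.55  0.47 -0.87  1.8   0.41  1.06  1.28]
red [0.516 0.318] [ 0.11  0.92 -1.05  1.78  0.93  1.04  0.07]
red [0.516 0.318] [ 0.12  0.65 -1.05  1.68  0.61  1.18  0.29]
filter [0.621 0.047] [ 0.38  0.83 -0.72  1.75  0.71  0.84  1.08]
filter [0.621 0.047] [ 0.43  0.57 -0.78  1.64  0.44  1.11  1.28]
filter [ 0.52  -0.302] [ 0.91  0.75 -0.59  1.81  0.59  0.76  1.76]
filter [ 0.52  -0.302] [ 0.99  0.5  -0.69  1.7   0.36  1.07  1.94]
```

```bash
python3 - <<'E'
from h import *
ctrl.goto_joints([-0.19,.468,-.012,1.603,.006,1.071,0]); stat("init")
pick("yellow",OBJ["yellow"],.006,JX)
f=viewer.grab_frame("scene"); save(f,"y_up",(140,80,430,340),2.2)
print(ctrl.get_obs()["qpos"].round(2))
E
```

```text
init t 4.3 p [0.643 0.094 0.303] F [-0.   0.7  0.2] w 0.0859
yellow down hit=False t 5.8 p [0.588 0.112 0.137] F [-0.2  0.1  0. ] w 0.0857
yellow clamp t 6.3 p [0.587 0.112 0.137] F [-2.4  0.7  5.4] w 0.0487
yellow up t 7.4 p [0.586 0.112 0.28 ] F [ 0.4  0.2 -2.1] w 0.0485
[-0.23  0.41 -0.02  1.76  0.01  0.98 -0.07]
```

View pics/y_up.png

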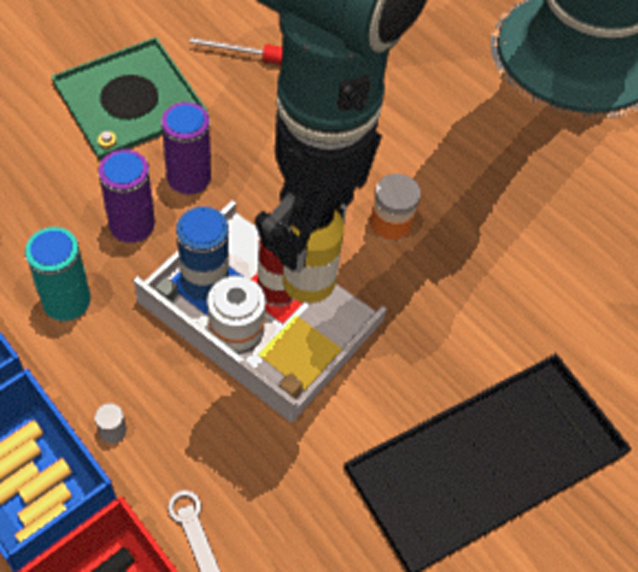

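The bottle hangs upright in the fingers, at about (278,200) in the full picture. The yellow mark is now in the open and nothing else has moved. On to parking it.

```bash
python3 - <<'E'
from h import *
place("yellow",SLOT["yellow"],.004,JP)
print(ctrl.get_obs()["qpos"].round(2))
f=viewer.grab_frame("scene"); save(f,"y_parked",(140,80,512,384),2)
W=cloud(f)
for nm,c,zt,r in (("red",(.555,.036),.131,.026),("yel",SLOT["yellow"],.129,.022),("blue",(.612,-.02),.111,.035)): print(nm,disc(W,c,zt-.008,zt+.008,r))
E
```

```text
yellow placed hit=True t 10.3 p [0.594 0.303 0.135] F [-0.  -1.5  4.5] w 0.0486
yellow off t 11.7 p [0.594 0.303 0.294] F [-0.1 -0.9 -0.1] w 0.0853
[-0.31  0.53 -0.31  1.55  0.17  1.09  0.72]
red (array([0.5575, 0.0377, 0.1306]), 204, array([557.2,  35.7]), 19.0)
yel (array([0.5954, 0.3023, 0.1285]), 202, array([593.8, 301.5]), 15.4)
blue (array([ 0.6139, -0.0197,  0.1115]), 408, array([612.2, -22. ]), 27.9)
```

View pics/y_parked.png

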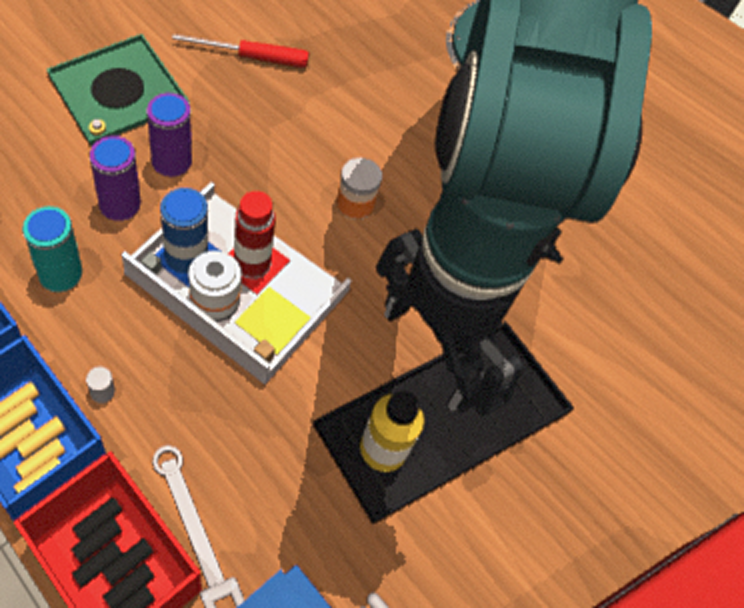

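The yellow bottle stands upright at the far end of the black tray. In the bay, the red can and blue tin are where they were. Red is next, then blue.

```bash
python3 - <<'E'
from h import *
pick("red",OBJ["red"],.006,JY)
if ctrl.get_obs()["gripper_width"]<.04: raise SystemExit("lost")
place("red",SLOT["red"],.004,JP)
f=viewer.grab_frame("scene"); save(f,"r_parked",(140,80,512,384),2)
W=cloud(f)
for nm,c,zt,r in (("red",SLOT["red"],.129,.026),("yel",SLOT["yellow"],.129,.022),("blue",(.612,-.02),.111,.035),("filt",(.621,.0466),.070,.038)): print(nm,disc(W,c,zt-.008,zt+.008,r))
E
```

```text
red down hit=False t 14.0 p [0.556 0.036 0.141] F [-1.1  0.8  0.7] w 0.0854
red clamp t 14.5 p [0.555 0.036 0.141] F [-1.5  0.4  6.4] w 0.0451
red up t 15.6 p [0.554 0.036 0.284] F [-0.2  0.7 -1.4] w 0.0449
red placed hit=True t 18.4 p [0.515 0.318 0.139] F [-0.3  0.   5.9] w 0.0449
red off t 19.8 p [0.515 0.318 0.294] F [ 0.4 -0.3 -0.5] w 0.0853
red (array([0.5175, 0.3186, 0.1287]), 280, array([515.8, 317.9]), 18.9)
yel (array([0.5954, 0.3023, 0.1289]), 199, array([593.9, 301.7]), 14.9)
blue (array([ 0.6139, -0.0196,  0.1115]), 409, array([613.1, -22.4]), 27.8)
filt (array([0.6251, 0.0501, 0.0714]), 472, array([621.8,  46.6]), 30.5)
```

View pics/r_parked.png

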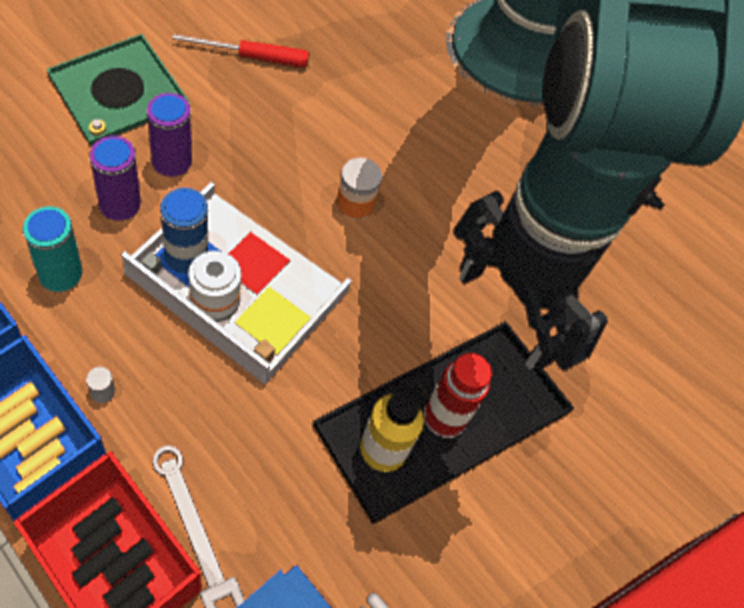

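Red and yellow both stand in the tray and the red and yellow marks are clear. Now the blue tin, the one in the bay at full-picture (232,191).

```bash
python3 - <<'E'
from h import *
pick("blue",OBJ["blue"],.006,JX)
if ctrl.get_obs()["gripper_width"]<.04: raise SystemExit("lost")
place("blue",SLOT["blue"],.004,JP)
ctrl.move_linear([.5,.15,TR],ori(JY),max_speed=.25)
fs=viewer.grab_frame("scene"); save(fs,"b_parked",(140,80,512,384),2)
W=cloud(fs)
for nm,c,zt,r in (("red",SLOT["red"],.129,.026),("yel",SLOT["yellow"],.129,.022),("blue",SLOT["blue"],.109,.035),("filt",(.621,.0466),.070,.038),("jar",(.392,.047),.065,.03)): print(nm,disc(W,c,zt-.008,zt+.008,r))
hsv=cv2.cvtColor(fs["pixels"],cv2.COLOR_RGB2HSV); H,S=hsv[...,0],hsv[...,1]
for nm,hm in (("red",(H<8)|(H>172)),("yellow",(H>22)&(H<36)),("blue",(H>95)&(H<125))):
    c=MARK[nm]; k=(abs(W[...,2]-.006)<.006)&(S>90)&hm&(np.hypot(W[...,0]-c[0],W[...,1]-c[1])<.055); P=W[k]
    c,s,b=rectfit(P); print(nm,len(P),c.round(4),P.mean(0).round(4),np.round(s,0))
print(ctrl.get_obs()["qpos"].round(2))
E
```

```text
blue down hit=False t 22.4 p [ 0.613 -0.022  0.141] F [-0.2  0.1  0.1] w 0.0856
blue clamp t 22.8 p [ 0.612 -0.022  0.141] F [-2.4  0.   6.3] w 0.0533
blue up t 24.0 p [ 0.611 -0.022  0.284] F [ 0.1 -0.1 -1.2] w 0.0531
blue placed hit=True t 27.2 p [0.439 0.333 0.139] F [-1.5 -1.2  5. ] w 0.0526
blue off t 28.5 p [0.438 0.333 0.294] F [ 0.5  0.1 -1. ] w 0.0855
red (array([0.5175, 0.3185, 0.1287]), 277, array([516. , 318.1]), 18.4)
yel (array([0.5954, 0.3023, 0.1287]), 200, array([594.2, 302.3]), 15.0)
blue (array([0.4419, 0.331 , 0.1094]), 536, array([439.6, 330.1]), 27.8)
filt (array([0.6249, 0.05  , 0.0714]), 471, array([622.1,  46.6]), 30.3)
jar (array([0.3948, 0.0491, 0.0651]), 288, array([392.7,  47.1]), 26.6)
red 504 [0.5522 0.0348] [0.5489 0.0379 0.0066] [66. 65.]
yellow 406 [0.5859 0.1046] [0.5916 0.1018 0.0064] [68. 56.]
blue 398 [ 0.6114 -0.0237] [ 0.6123 -0.0283  0.0066] [64. 58.]
[-0.03  0.3  -0.39  1.9   0.13  0.97  1.28]
```

View pics/b_parked.png

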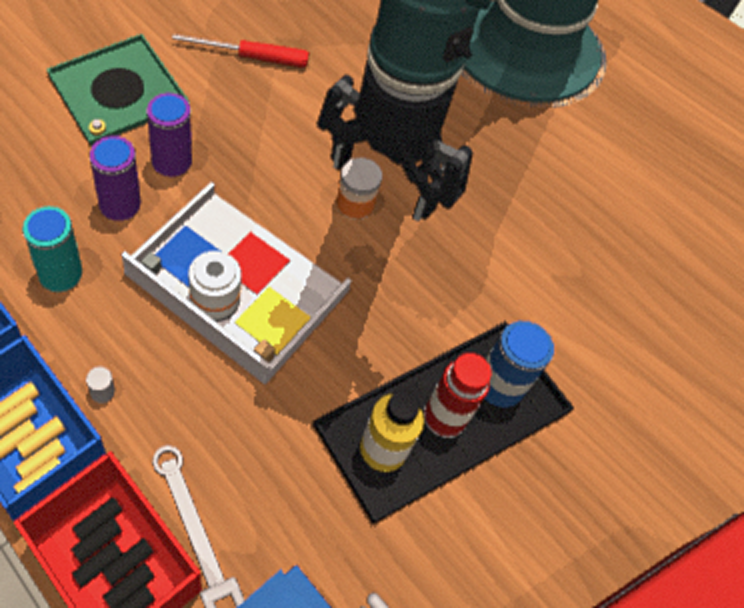

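All three stand upright in the black tray (at crop positions (390,430), (458,395) and (520,362)), and the filter is still in its place. Now the filter.

```bash
python3 - <<'E'
from h import *
pick("filter",OBJ["filter"],.004,JY)
if ctrl.get_obs()["gripper_width"]<.05: raise SystemExit("lost")
place("filter",PAD,.007,JY)
ctrl.move_linear([.45,-.1,TR],ori(JY),max_speed=.25)
for n in ("scene","top"):
    f=viewer.grab_frame(n); save(f,n+"_filt",(140,50,512,384) if n=="scene" else None,1.5); W=cloud(f)
    print(n,disc(W,PAD,.062,.082,.038),disc(W,PAD,.075,.082,.038))
E
```

```text
filter down hit=False t 31.7 p [0.622 0.047 0.101] F [-0.3 -0.7  0.3] w 0.0853
filter clamp t 32.0 p [0.622 0.047 0.101] F [-0.4 -0.1  5.7] w 0.0588
filter up t 33.5 p [0.621 0.046 0.294] F [-0.8  0.1 -2.7] w 0.0587
filter placed hit=True t 36.9 p [ 0.52  -0.302  0.104] F [0.1 0.2 4.4] w 0.0585
filter off t 38.4 p [ 0.519 -0.302  0.294] F [0.3 0.2 1. ] w 0.0857
scene (array([ 0.524 , -0.2954,  0.0737]), 317, array([ 520.2, -300.5]), 30.7) (array([ 0.5211, -0.3004,  0.0779]), 171, array([ 520.9, -302.8]), 24.6)
top (array([ 0.5201, -0.3077,  0.0751]), 373, array([ 519.5, -303.4]), 29.6) (array([ 0.5196, -0.306 ,  0.0778]), 245, array([ 520.1, -302.7]), 24.3)
```

View pics/scene_filt.png

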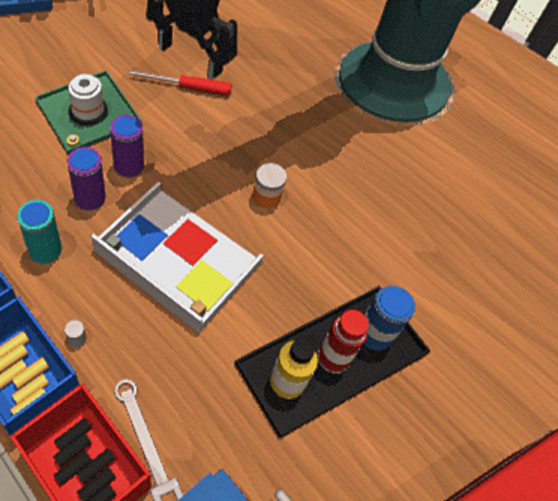

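View pics/top_filt.png

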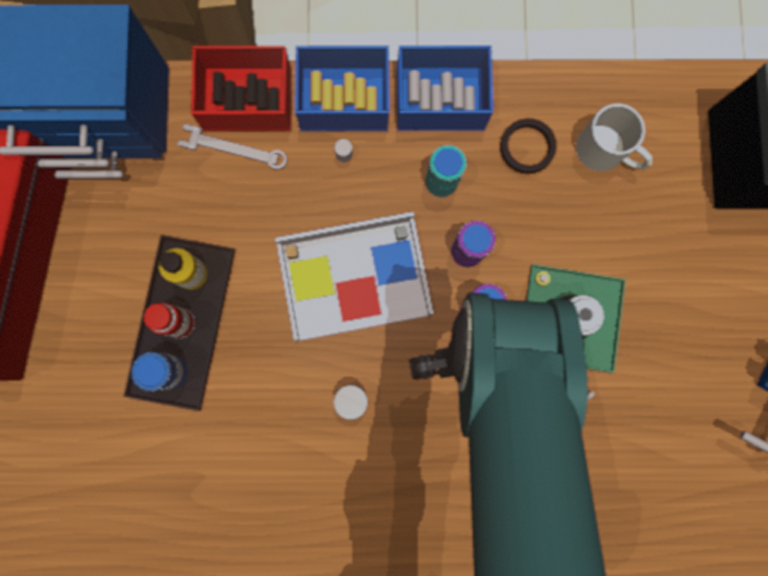

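The filter stands on the pad. The marks are now free, so I measure them once more and start putting the three back.

```bash
python3 - <<'E'
from h import *
for n in ("scene","top"):
    f=viewer.grab_frame(n); W=cloud(f); hsv=cv2.cvtColor(f["pixels"],cv2.COLOR_RGB2HSV); H,S=hsv[...,0],hsv[...,1]
    for nm,hm in (("red",(H<8)|(H>172)),("yellow",(H>22)&(H<36)),("blue",(H>95)&(H<125))):
        c=MARK[nm]; k=(abs(W[...,2]-.006)<.008)&(S>80)&hm&(np.hypot(W[...,0]-c[0],W[...,1]-c[1])<.055); P=W[k]
        c,s,b=rectfit(P); print(n,nm,len(P),c.round(4),P.mean(0).round(4),np.round(s,0))
for n in ("blue",):
    pick(n,SLOT[n],.004,JP)
    if ctrl.get_obs()["gripper_width"]<.04: raise SystemExit("lost")
    place(n,MARK[n],.006,JX)
f=viewer.grab_frame("scene"); save(f,"b_back",(140,80,512,384),2)
E
```

```text
scene red 588 [0.5521 0.0353] [0.5532 0.0359 0.0065] [67. 64.]
scene yellow 650 [0.5851 0.1095] [0.5852 0.1096 0.0064] [66. 64.]
scene blue 551 [ 0.6108 -0.0228] [ 0.61   -0.0207  0.0065] [66. 66.]
top red 679 [0.5519 0.0375] [0.5518 0.0375 0.0064] [62. 62.]
top yellow 670 [0.5848 0.1117] [0.5847 0.1118 0.0066] [62. 62.]
top blue 664 [ 0.6106 -0.0199] [ 0.6099 -0.02    0.0065] [64. 62.]
blue down hit=False t 42.5 p [0.439 0.334 0.139] F [0.4 0.1 0.6] w 0.0856
blue clamp t 42.9 p [0.439 0.333 0.139] F [-0.4 -2.6  3.6] w 0.0532
blue up t 44.0 p [0.439 0.333 0.282] F [ 0.3 -0.5 -1.5] w 0.053
blue placed hit=True t 47.2 p [ 0.611 -0.023  0.141] F [-1.1 -0.7  4.8] w 0.0532
blue off t 48.5 p [ 0.611 -0.023  0.294] F [-1.3  0.6 -0.1] w 0.0852
```

View pics/b_back.png

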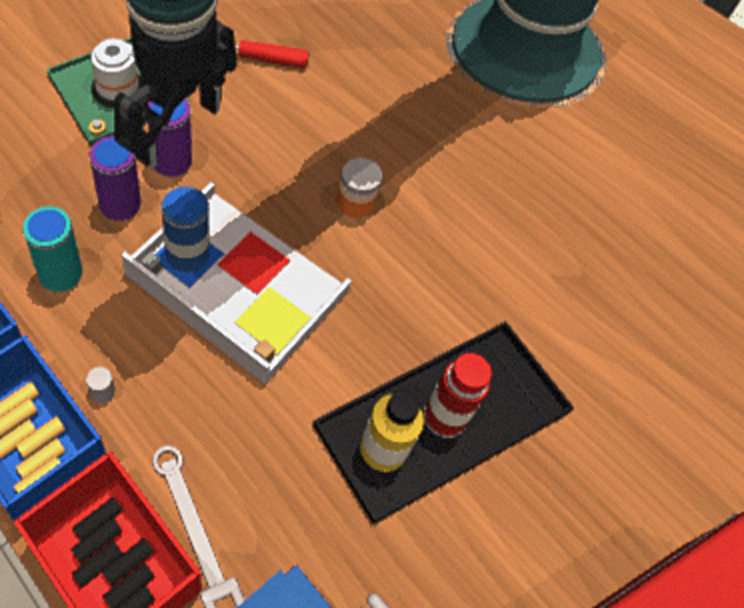

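The blue tin stands on the blue mark. I update the red and yellow targets by a few mm from the fresh measurements and put those two back.

```bash
python3 - <<'E'
from h import *
MARK.update(red=(.553,.0358),yellow=(.5852,.1102))
for n in ("red","yellow"):
    pick(n,SLOT[n],.004,JP)
    if ctrl.get_obs()["gripper_width"]<.04: raise SystemExit("lost")
    place(n,MARK[n],.006,BJ[n])
ctrl.move_linear([.45,.3,.32],max_speed=.25)
for n in ("scene","top"):
    f=viewer.grab_frame(n); save(f,n+"_end",None,1.5); W=cloud(f)
    for nm,c,zt,r in (("red",MARK["red"],.131,.026),("yel",MARK["yellow"],.131,.022),("blue",MARK["blue"],.111,.035),("filt",PAD,.073,.038),("jar",(.392,.047),.065,.03)):
        try: print(n,nm,disc(W,c,zt-.008,zt+.008,r))
        except Exception as e: print(n,nm,"hidden")
stat("end")
E
```

```text
red down hit=False t 51.2 p [0.516 0.319 0.139] F [-1.  -0.3  1.2] w 0.0853
red clamp t 51.7 p [0.516 0.319 0.139] F [-0.   0.5  5.7] w 0.045
red up t 52.8 p [0.515 0.318 0.282] F [-0.3 -0.3 -1.3] w 0.0447
red placed hit=True t 55.5 p [0.553 0.036 0.141] F [-0.5 -0.6  4.3] w 0.0453
red off t 57.0 p [0.552 0.036 0.294] F [ 0.3 -0.8 -0.3] w 0.0854
yellow down hit=False t 59.3 p [0.595 0.304 0.135] F [ 0.2  0.6 -0.5] w 0.0855
yellow clamp t 59.7 p [0.594 0.303 0.135] F [-1.6 -1.5  5.9] w 0.0486
yellow up t 60.8 p [0.594 0.303 0.278] F [ 0.5 -0.5 -2.3] w 0.0489
yellow placed hit=True t 63.6 p [0.585 0.11  0.137] F [-0.4  0.1  4.6] w 0.0485
yellow off t 65.0 p [0.585 0.11  0.294] F [ 0.1  0.3 -0.9] w 0.0859
scene red (array([0.5539, 0.0366, 0.1308]), 198, array([552.5,  35. ]), 18.6)
scene yel (array([0.5863, 0.1118, 0.1305]), 156, array([584.2, 110.8]), 15.9)
scene blue (array([ 0.6114, -0.0203,  0.1116]), 400, array([610.4, -22.7]), 27.7)
scene filt (array([ 0.5236, -0.2963,  0.0744]), 288, array([ 521.5, -300.5]), 30.0)
scene jar (array([0.3948, 0.0488, 0.0646]), 295, array([392.5,  48.1]), 26.5)
top red (array([0.55  , 0.0346, 0.1312]), 229, array([550.5,  34.8]), 18.0)
top yel (array([0.5828, 0.1107, 0.1311]), 152, array([583.5, 110.7]), 15.0)
top blue (array([ 0.6076, -0.0224,  0.1118]), 489, array([608.6, -22.7]), 27.3)
top filt (array([ 0.5181, -0.3   ,  0.0744]), 530, array([ 518.6, -301.4]), 30.1)
top jar (array([0.3916, 0.0474, 0.0656]), 394, array([391.3,  47.6]), 24.9)
end t 66.2 p [0.451 0.298 0.32 ] F [1.1 0.  0.1] w 0.0852
```

View pics/scene_end.png

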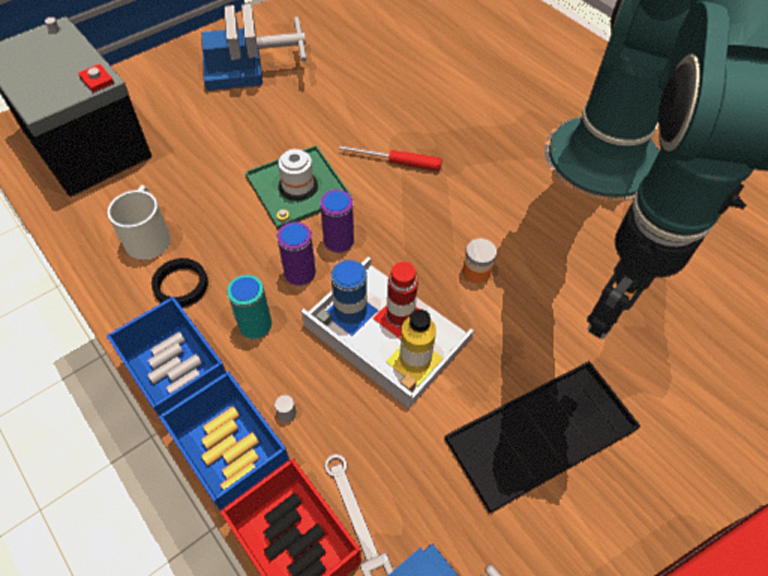

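View pics/top_end.png

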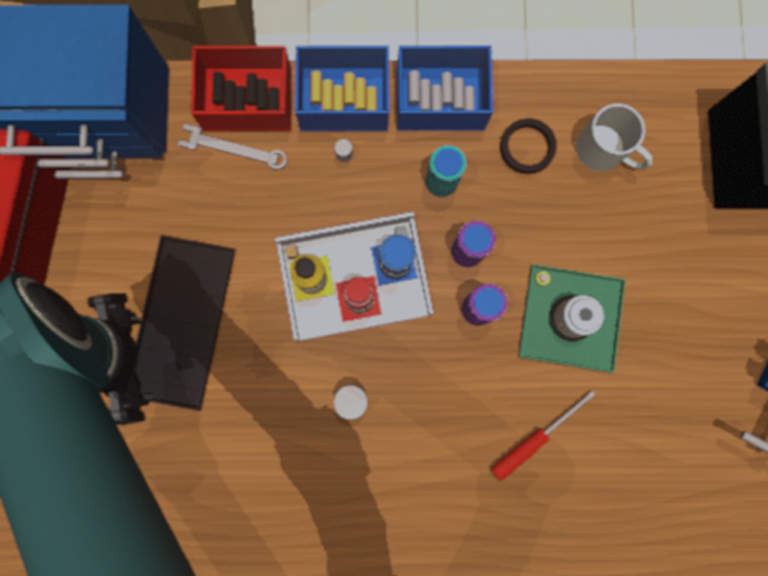

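All four stand upright in place within about 3 mm of their targets. The jar hasn't moved and the arm is clear, so I hand in.

```bash
python3 -c "
from cell import *
from cell import order
print(order.close_job())"
```

```text
the job is handed in; nothing more can be done
None
```

I moved the yellow bottle, red can and blue tin into the black tray and stood the filter on the pad in the green tray. Then I put the blue tin, red can and yellow bottle back on their own marks and handed the job in at about 66 s of the 141 s allowed. The hand-in reports no verdict.

- **Position:** in the last pictures from both cameras, red, yellow, blue and the filter each stood upright about 1–3 mm from the middle of their mark or pad; the limit is 14 mm.
- **Left alone:** the jar of fuses stayed within 1 mm of where it started. The purple and turquoise tins were not touched.
- **Forces:** no descent onto a part hit anything, and forces at the pauses stayed around 6 N. The arm finished clear of everything.
- **Disagreements:** the two cameras differed by 2–4 mm, close to their stated calibration. In the first scene picture, the network took the yellow bottle for the red can and offered the look-alike tins as the blue tin. I settled both by colour and position.

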